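Rewind the filter tape and take its cassette out

ROBOT

A 6-joint arm with a two-finger parallel gripper is mounted at the origin on the work surface. World frame = base frame: x ahead of the robot, y to its left, z up, the work surface at z = 0. Lengths are in m, angles in rad, forces in N, time in s.
With the tool pointing down it reaches from about 0.425 to 0.95 m from the base axis. Payload 3.5 kg.
Tool frame: the origin (TCP) lies at the centre of the arm's flange, where the gripper is bolted on; the fingertips stand 173 mm ahead of it and the grasp point (between the pads) lies 155 mm ahead of it (robot.grip_depth is the distance from the TCP to the grasp point, in m); z points along the fingers, y is the line along which they close (so a half turn about z gives the same grasp; the last joint's range is limited). The gripper opens to 85 mm and grips with 20 to 120 N. Pads are 22 mm wide; open, the fingers measure 114 mm over their backs; the gripper's body (76 mm by 85 mm) begins 54 mm behind the grasp point. The pads swing forward as they close: fully open they stand 13 mm farther back than shut.
Start: joints at [-1.378, 0.286, 1.577, -0, 1.279, -0.15], TCP at [0.227, -0.636, 0.405] pointing down, gripper open.
Joint ranges: [-2.77, 2.77], [-0.9, 2.22], [0.21, 2.48], [-1.53, 4.67], [0.24, 2.81], [-2.84, 2.84]. Speed limits (rad/s): [2.79, 2.79, 3.14, 3.14, 3.14, 3.14].

INTERFACE

Orientations are given as a unit quaternion [x, y, z, w].
In Python, from plant import robot, effector, get_image, ticket, read_clock, read_q, read_joint_velocities, read_effort, read_ee_pos, read_ee_rot, read_force, read_moment, read_width, read_grasp_force gives the robot as it stands. The module is installed in compiled form; this text tells all that it offers. Calls block until the motion is done:
- robot.goto(position, orientation): joint-space move of the TCP to a pose.
- robot.move_straight(position, attitude=None, velocity=0.15): straight line of the TCP; attitude=None keeps the orientation; velocity is the mean speed in m/s.
- robot.move_joints(angles): joint-space move.
- effector.command_gripper(opening, grip_force=None): finger opening in m; grip_force is the grip in N (None keeps the last); returns when the fingers have stopped.
- robot.pause(seconds).
- robot.ik(position, orientation): joint angles nearest the present ones, or None.
- get_image(name): name is "scene" or "top" or "wrist"; returns a dict with "frame" (480x640x3 uint8, red, green, blue), "camera_matrix" (3x3 intrinsics, pixels), "view" (4x4, takes a point from world to camera coordinates); the wrist camera has in their place "T_tool_cam" (4x4, takes a point from camera to tool coordinates, whose origin is the TCP and whose axes are the flange's). Camera axes: x right, y down, z forward; pixel columns grow to the right and rows downward; lengths in m; the calibration is good to about 2 mm. A picture is of the moment at which its call begins: read the wrist's pose just before it. There is no depth.
A pose or a line that the arm cannot do raises robot.MotionError and nothing moves.
- ticket.finish_job(): hands the job in; it is judged then, once.
Readings, each from a call of its own:
- read_clock(): time.
- read_q(): joint angles.
- read_joint_velocities(): joint speeds.
- read_effort(): joint torques, N m.
- read_ee_pos(): TCP position.
- read_ee_rot(): TCP orientation.
- read_force(): force on the tool from outside, world axes, zero at the start.
- read_moment(): the same for the moment, N m.
- read_width(): finger opening in m.
- read_grasp_force(): force on a finger pad.
Only numpy, scipy, OpenCV 4.12 (cv2) and the standard library are available. Lean on these libraries where they do the work, as an engineer would, in place of code of your own. Each camera call takes 0.05 s, during which the arm holds its last target. There are 200 camera calls.

TASK

Turn the crank of the filter-tape sampler clockwise to wind the last of the used tape back into its cassette: once the slack is in, it turns against the steady pull of the take-up's spring, which suddenly drops away when the tape comes off. Stop there, within half a turn, so that the end of the tape is not drawn into the cassette, and do not wrench the crank or crush its knob. Then lift the cassette out of its nest and set it down flat in the middle of the aluminium tray, grip ridge up, leaving the other things on the bench where they stand.

Things in the scene. Friction and masses are not known exactly. Their poses are not given: they have to be found in the camera images.
- sampler: Filter-tape sampler fixed to the bench: cream housing with blue front panel and aluminium deck, 204 x 324 mm, deck 70 mm above the bench. Origin under its centre, x to its back, y to its left, z up. On the deck: crank on a round bearing at (-20, -80) mm; cassette nest, a black rim 10 mm high, at (0, 85); round take-up cover 17 mm high at (48, -105); tape bridge 20 mm high along x = 65 from y = -100 to 37, with an inlet stub to 60 mm above the deck at (65, 5)
- crank: Steel rewind crank turning about a vertical axis. Origin on the axis, 100 mm above the bench; x along the arm to the knob. Arm 3 to 11 mm above the origin, hub to 16 mm. Clockwise from above winds tape in: free (under 2 N at the knob) for up to 1 1/4 turns of slack, then for two or three turns against a spring, a steady 10 N at the knob even at a standstill (let go, it runs back), then at once free again
- knob_mid (a point): Middle of the crank's knob, a black upright cylinder 20 mm across and 34 mm tall, 45 mm from the crank's axis; its foot is 14.5 mm and its top 48.5 mm above the crank's origin. It turns freely on its own spindle, so a hand may hold it without turning with the crank
- gauge (a point): White marker of the tape gauge in a small black window at the front of the deck. The tape's several hundred turns are spread over this 52 mm window: it creeps 0.1 mm to the sampler's left for each clockwise turn: too coarse to stop by
- cassette: Closed grey plastic tape cassette, 80 (x) by 76 (y) by 24 mm high, about 0.2 kg, loose in the nest with 1.5 mm play, axes along the sampler's. Origin in the middle of its underside. On its top stands a grip ridge, 14 mm thick (x), 56 mm long (y) and 22 mm high, in the middle; a small tape mouth sticks out 8 mm at its -y side
- tray: Flat open aluminium tray fixed to the bench, 170 (x) by 150 (y) by 30 mm high, walls and floor 4 mm. Origin under its centre, on the bench
- slide_box: Bystander: white box of microscope slides with a clear lid, 85 x 36 x 32 mm, loose. Origin in the middle of its underside
- objective: Bystander: steel microscope objective standing on its thread, 30 mm across and 44 mm tall, loose. Origin in the middle of its underside
- jar: Bystander: amber glass jar with black cap, 48 mm across and 62 mm tall, loose. Origin in the middle of its underside

How it is judged:
By the outcome, as a careful person would: the job done as asked, in the order asked, and still so for the second after the job is handed in, with the robot touching nothing.
It also fails if it takes over 67 s, if anything falls off the work surface, if the arm or the gripper's body presses on something with over 40 N, if the wrist force passes 120 N, or if a joint passes its speed limit or range.

## Working session

There is one attempt and no reset: what is moved stays moved. The work goes in short steps, each a Python script; the robot and the scene stay as the last script left them, time stands still between calls to the robot, and variables do not carry over. Pictures are saved under pics/ and viewed, at most 10 in all, crops included, and the job is handed in when it is done.

```bash
mkdir -p pics
python3 - <<'E'
from plant import *
import cv2,numpy as np
np.set_printoptions(precision=4,suppress=True)
for n in("scene","top"):
    d=get_image(n);cv2.imwrite(f"pics/{n}0.png",d["frame"][:,:,::-1]);print(n,d["camera_matrix"],d["view"])
print(read_clock(),read_ee_rot(),read_width())
E
```

```text
scene [[543.8346   0.     323.7963]
 [  0.     543.8346 237.1291]
 [  0.       0.       1.    ]] [[ 0.8109  0.5851  0.005  -0.4624]
 [ 0.4968 -0.684  -0.5341 -0.1719]
 [-0.3091  0.4356 -0.8454  1.3344]
 [ 0.      0.      0.      1.    ]]
top [[434.6207   0.     318.7859]
 [  0.     434.6207 241.2136]
 [  0.       0.       1.    ]] [[ 0.0108 -0.9998 -0.0195  0.0363]
 [-0.9875 -0.0076 -0.1577  0.5599]
 [ 0.1575  0.021  -0.9873  0.9546]
 [ 0.      0.      0.      1.    ]]
0.1 [ 0.9853  0.1706 -0.     -0.0011] 0.08521322211249452
```

View pics/scene0.png

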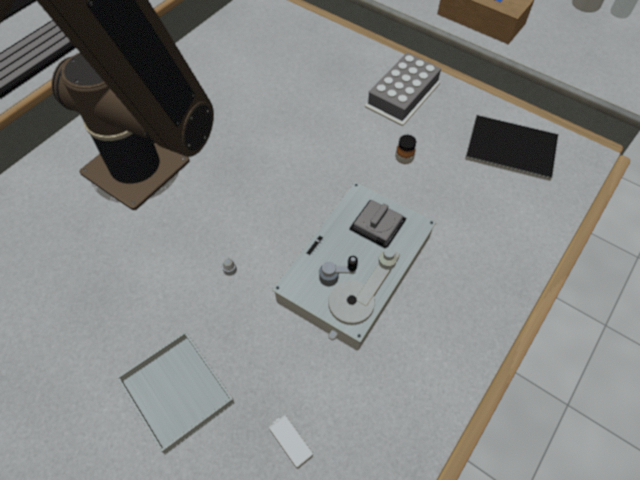

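View pics/top0.png

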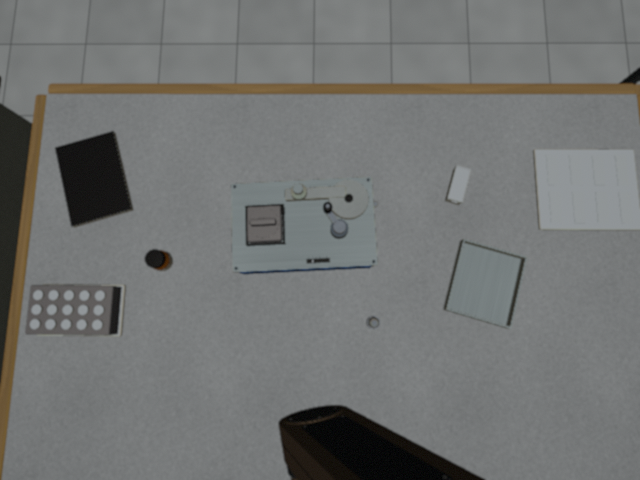

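The scene view has the sampler around (355,270), with the knob at (352,262) and the tray around (177,392). In the top view the cassette is at (264,223), the hub at (339,228), the knob at (327,207), and the tray around (484,284). I'll enlarge both for detail.

Run:
```python
import cv2,numpy as np
a=cv2.imread("pics/top0.png")[170:280,225:385];b=cv2.imread("pics/scene0.png")[180:350,270:440]
a=cv2.resize(a,None,fx=5,fy=5,interpolation=cv2.INTER_CUBIC);cv2.imwrite("pics/a.png",a)
c=cv2.imread("pics/top0.png")[235:335,435:535];t=cv2.imread("pics/scene0.png")[330:450,115:240]
b=cv2.resize(b,(595,595),interpolation=cv2.INTER_CUBIC);cv2.imwrite("pics/b.png",b)
```

```text
(no output)
```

View pics/a.png

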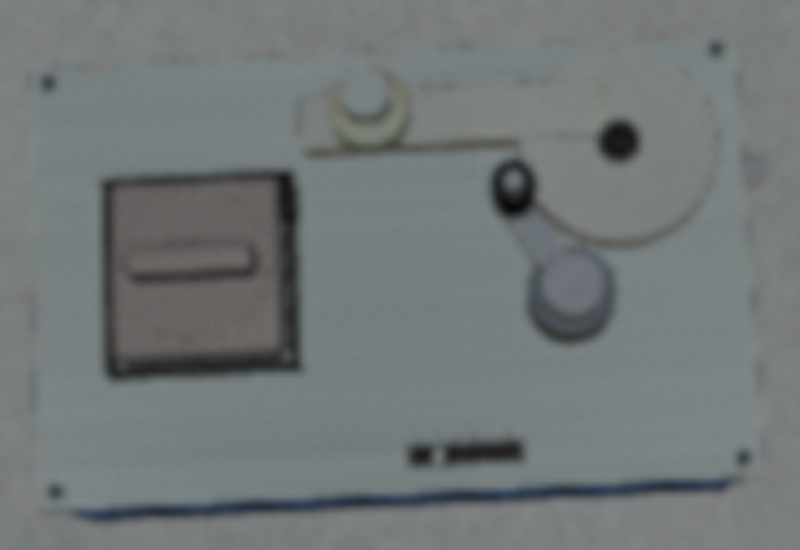

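View pics/b.png

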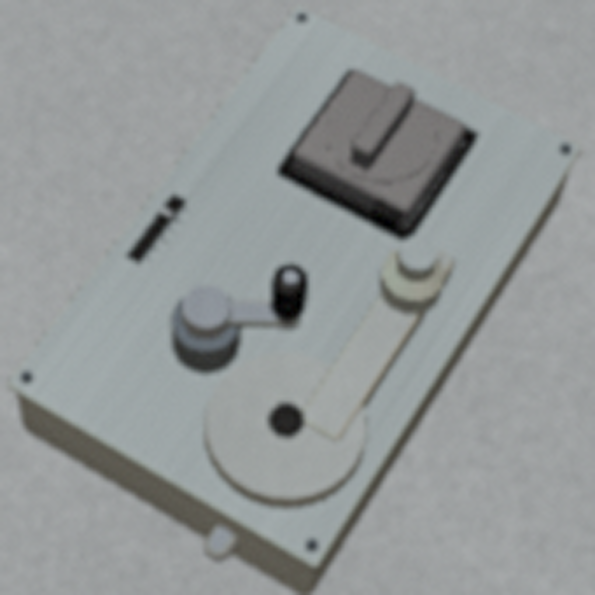

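The top crop shows the screws at (48,82), (715,48), (55,492) and (743,458), the hub at (575,282), the knob top at (514,180) and the ridge top at (190,255). The same points in the scene crop are at (565,149), (312,545), (301,18), (27,377), (208,310), (291,277) and (384,120).

```bash
cat > h.py <<'E'
from plant import *
import cv2,numpy as np
from scipy.spatial.transform import Rotation as R
np.set_printoptions(precision=4,suppress=True)
def P(n):
    d=get_image(n);return d["camera_matrix"]@d["view"][:3]
def tri(PA,a,PB,b):
    X=cv2.triangulatePoints(PA,PB,np.array(a,float).T,np.array(b,float).T);return (X[:3]/X[3]).T
E
python3 - <<'E'
from h import *
T,S=P("top"),P("scene")
a=np.array([(48,82),(715,48),(55,492),(743,458),(575,282),(514,180),(190,255)],float)
b=np.array([(565,149),(312,545),(301,18),(27,377),(208,310),(291,277),(384,120)],float)
a=(a+.5)/5-.5+[225,170];b=(b+.5)/3.5-.5+[270,180]
X=tri(T,a,S,b);print(X)
y=X[2]-X[3]; y2=X[0]-X[1];print("yaw",np.degrees([np.arctan2(-v[0],v[1]) for v in(y,y2)]),"centre",X[:4].mean(0))
t=tri(T,[(462,241),(524,256),(512,326),(445,310)],S,[(185,337),(232,400),(165,447),(121,377)])
print(t,t.mean(0))
yaw=np.mean([np.arctan2(-v[0],v[1]) for v in(y,y2)]);c=X[:4].mean(0)
M=R.from_euler('z',yaw).as_matrix()
for n,p in dict(crank=(-.02,-.08,.1),cas=(0,.085,.0)).items():print(n,[c[0],c[1],0]+M@p)
print("knob rel",(X[5]-X[4]))
E
```

```text
[[ 0.6827  0.2369  0.0697]
 [ 0.7005 -0.0688  0.0698]
 [ 0.4942  0.2265  0.0681]
 [ 0.5123 -0.0796  0.0693]
 [ 0.5834 -0.0033  0.1116]
 [ 0.6193  0.023   0.1478]
 [ 0.5936  0.1628  0.1117]]
yaw [3.3843 3.3453] centre [0.5974 0.0787 0.0692]
[[ 0.5138 -0.2682  0.2019]
 [ 0.5734 -0.337   0.1584]
 [ 0.4174 -0.4511 -0.2001]
 [ 0.3662 -0.3444 -0.0641]] [ 0.4677 -0.3502  0.024 ]
crank [ 0.5822 -0.0023  0.1   ]
cas [0.5924 0.1636 0.    ]
knob rel [0.0359 0.0264 0.0362]
```

```bash
cat >> h.py <<'E'
def down(psi): return (R.from_euler('z',psi)*R.from_euler('x',np.pi)).as_quat()
def wpix(p,pos,rot,d):
    q=R.from_quat(rot).as_matrix().T@(np.array(p)-pos); Tc=np.linalg.inv(d["T_tool_cam"]); c=Tc[:3,:3]@q+Tc[:3,3]; u=d["camera_matrix"]@c; return u[:2]/u[2]
E
python3 - <<'E'
from h import *
T,S=P("top"),P("scene")
t=tri(T,[(462,241),(524,256),(512,326),(445,310)],S,[(232,400),(165,447),(121,377),(185,337)])
print("tray",t,t.mean(0)); v=t[0]-t[3];w=t[1]-t[2];print("tray yaw",[np.degrees(np.arctan2(k[1],k[0])) for k in(v,w)])
k=np.array([.6185,.0235]);q=down(np.radians(36))
robot.goto([*k,.36],q); effector.command_gripper(.06,35)
pos,rot=read_ee_pos(),read_ee_rot();d=get_image("wrist");cv2.imwrite("pics/w1.png",d["frame"][:,:,::-1])
print(pos,rot,read_clock(),read_force(),read_width(),read_q())
for p in((*k,.1485),(.5822,-.0023,.116)):print(wpix(p,pos,rot,d))
E
```

```text
tray [[ 0.569  -0.2945  0.0128]
 [ 0.5326 -0.4285  0.031 ]
 [ 0.3765 -0.3881  0.0347]
 [ 0.4069 -0.2524  0.0031]] [ 0.4712 -0.3409  0.0204]
tray yaw [np.float64(-14.5459028716716), np.float64(-14.50059694409115)]
[0.6185 0.0233 0.36  ] [ 0.9511  0.3089 -0.      0.    ] 3.4333 [-0.1605  0.1294 -0.1347] 0.06004801776770943 [-0.126   0.2039  1.7598  0.      1.1779  0.8167]
[317.1733 269.1967]
[316.4964 315.0231]
```

View pics/w1.png

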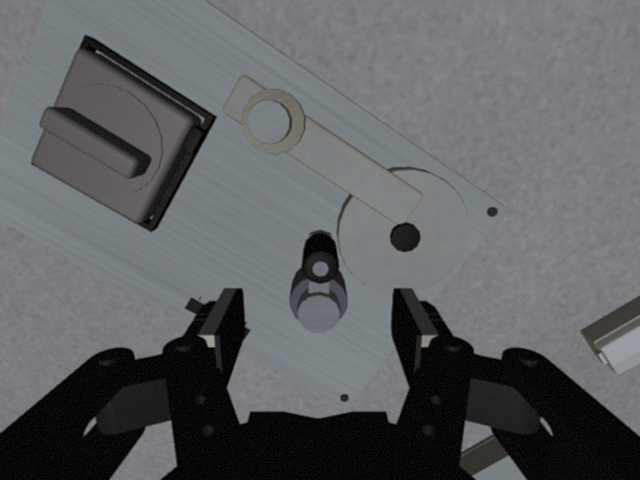

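The wrist view has the knob at (320,268) and the hub at (319,313), within about 1 mm of prediction. I'll grip the knob and try the first 75°.

Run:
```python
from h import *
k=np.array([.6185,.0235]);c=np.array([.5822,-.0023])
robot.move_straight([*k,.2895],velocity=.12)
print(read_force());effector.command_gripper(0.01,35)
print(read_clock(),read_width(),read_grasp_force(),read_force(),read_ee_pos())
f0=read_force();a=np.arctan2(*(read_ee_pos()[:2]-c)[::-1]);print(np.degrees(a))
for i in range(5):
    a-=np.radians(15);e=np.array([np.cos(a),np.sin(a)]);t=np.array([e[1],-e[0]])
    robot.move_straight([*(c+.045*e),.2895],velocity=.08)
    f=read_force();print(np.degrees(a),read_clock(),"tan",f[:2]@t,"rad",f[:2]@e,"z",f[2],read_grasp_force(),(read_ee_pos()[:2]-c-.045*e)*1e3)
```

```text
[-0.2473 -0.141  -0.0951]
4.6167 0.01889603198708446 34.851034283638 [-0.2779  0.2582  3.5944] [0.6188 0.0234 0.2907]
35.08938885665112
20.089388856651116 4.9167 tan 0.7532702997720735 rad -1.4468392760018762 z 6.333403014733088 34.988930225372314 [ 0.4331 -0.6588]
5.0893888566511185 5.2167 tan 0.4259970608539534 rad -1.7405496838625638 z 4.847690825721944 35.02196431159973 [ 0.3633 -0.5189]
-9.91061114334888 5.5167 tan -0.014788867281335709 rad -0.2217220817404541 z 5.648233627013056 35.064441561698914 [ 0.3434 -0.6389]
-24.91061114334888 5.8167 tan 0.9832291405247924 rad -0.5162644777172263 z 5.303117577165227 35.13073682785034 [ 0.2566 -0.8028]
-39.91061114334888 6.1167 tan 0.7581874000913102 rad -0.06560182849769625 z 6.21844244894782 35.22387206554413 [ 0.0978 -0.9643]
```

Run:
```python
from h import *
c=np.array([.5822,-.0023]);p=read_ee_pos()[:2]
a=np.radians(-39.91);tot=75;load=0;low=0;st=[];log=[]
while tot<1700 and read_clock()<45:
    a-=np.radians(20);tot+=20;e=np.array([np.cos(a),np.sin(a)]);t=np.array([e[1],-e[0]])
    robot.move_straight([*(c+.045*e),.2900],velocity=.12)
    f=read_force();w=read_width();ft=f[:2]@t;log.append((tot,ft,f[:2]@e,f[2],w*1e3))
    if w<.016 or np.linalg.norm(f)>35: print("ABORT",f,w);break
    if ft<-6: load+=1
    elif load>=2 and ft>-4:
        robot.pause(.1);f=read_force();print("low",tot,ft,f[:2]@t,load)
        if f[:2]@t>-4: break
print(read_clock(),tot,load,read_width(),read_ee_pos(),read_grasp_force())
print(np.array(log))
d=get_image("scene");cv2.imwrite("pics/s1.png",cv2.resize(d["frame"][180:350,270:440,::-1],(595,595)))
```

```text
low 955 -1.8791732813352737 -0.06977769025877678 42
18.6833 955 42 0.0185429223193243 [0.5401 0.0124 0.2906] 37.18442380428314
[[ 95.       0.5202   0.3338   3.7597  18.804 ]
 [115.      -6.1007   0.3687   0.7144  19.1621]
 [135.      -9.1472  -0.1548  -0.2799  18.8925]
 [155.      -9.6257  -0.1664  -1.5736  18.716 ]
 [175.     -10.0764  -0.9034  -1.7021  18.844 ]
 [195.      -9.2872  -0.9763   1.3069  18.7158]
 [215.     -10.0281  -0.4884   4.1337  18.974 ]
 [235.      -9.7868  -1.4396   6.0343  18.5347]
 [255.      -8.2179  -0.7164   8.764   18.8507]
 [275.      -9.8751  -1.782    9.6552  19.0115]
 [295.     -10.4311  -1.5272  11.5659  18.3262]
 [315.      -9.5017  -1.6478  11.7698  18.8818]
 [335.      -9.2507  -0.7489  11.2927  19.1812]
 [355.     -10.6422   0.0921  11.2411  18.7153]
 [375.     -10.6107   0.1478   8.5371  18.6493]
 [395.     -10.14     1.3076   6.0027  18.6797]
 [415.     -10.4564   2.904    4.1281  18.7014]
 [435.     -11.6038   1.3491   1.2184  19.0656]
 [455.      -9.6788   1.0316   0.1071  18.8829]
 [475.      -9.5627   0.8921  -1.2586  18.5397]
 [495.     -1
[... 439 characters left out ...]
 -2.0742  11.9624  18.7877]
 [695.     -10.4358  -1.8676  12.3556  18.8803]
 [715.      -9.9629   0.2318  10.2096  18.8582]
 [735.     -10.6113   0.1068   7.8524  18.9206]
 [755.     -10.1645   1.0516   6.2454  18.7766]
 [775.     -10.2518   1.6964   2.622   18.822 ]
 [795.     -11.3041   2.3249   1.5182  19.2431]
 [815.     -11.6253   1.485   -1.656   18.6232]
 [835.     -11.3841   0.9375  -2.1012  19.0518]
 [855.     -10.1762  -0.366   -1.685   18.8847]
 [875.     -10.6968  -0.2791  -1.4575  19.34  ]
 [895.      -9.8842  -0.61    -0.0651  18.7074]
 [915.      -8.7904  -0.2823   1.7754  18.6131]
 [935.      -9.3499  -0.8424   3.6532  18.8426]
 [955.      -1.8792  -1.4661   4.3917  18.5276]]
```

The pull dropped from about 10 N to 0 after 2.3 loaded turns. I'll let go of the knob and look at the cassette from two wrist positions.

Run:
```python
from h import *
effector.command_gripper(.05,35)
p=read_ee_pos();robot.move_straight([p[0],p[1],.345],velocity=.2)
q=down(np.radians(93.4));im=[]
for i,xy in enumerate([(.56,.145),(.585,.215)]):
    robot.goto([*xy,.36],q)
    pos,rot=read_ee_pos(),read_ee_rot();d=get_image("wrist")
    Rt=R.from_quat(rot).as_matrix();M=np.eye(4);M[:3,:3]=Rt;M[:3,3]=pos
    V=np.linalg.inv(M@d["T_tool_cam"]);np.save(f"P{i}.npy",d["camera_matrix"]@V[:3])
    u=wpix((.593,.163,.114),pos,rot,d);x,y=np.clip(u-[130,140],0,[380,200]).astype(int);print(u,x,y,read_clock())
    im.append(cv2.resize(d["frame"][y:y+280,x:x+260,::-1],None,fx=1.5,fy=1.5))
cv2.imwrite("pics/w2.png",np.hstack(im));print(read_force(),read_width())
```

```text
[375.9341 222.0784] 245 82 20.3667
[324.3658 323.9307] 194 183 20.8167
[-0.0341  0.5801  0.1405] 0.04982628138347037
```

View pics/w2.png

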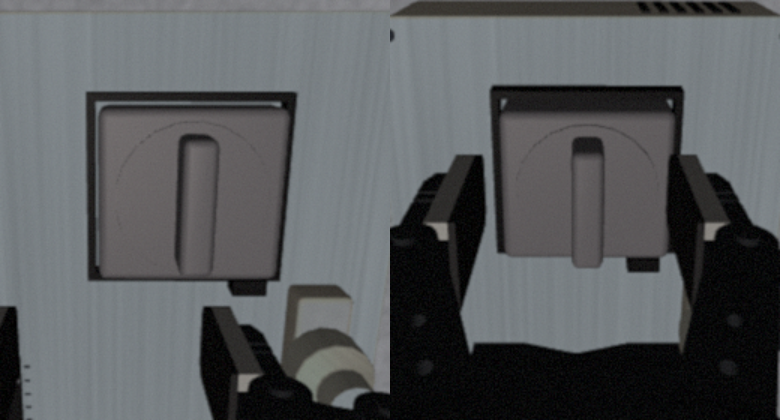

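In the left crop the ridge top spans (187,146) to (214,272). In the right crop it spans local (184,154) to (212,266). The cassette top corners are also visible in both.

Run:
```python
from h import *
A,B=np.load("P0.npy"),np.load("P1.npy")
a=np.array([(187,145),(217,145),(214,272),(181,272),(103,109),(287,109),(280,277),(102,277)])/1.5+[245,82]
b=np.array([(184,154),(213,154),(212,266),(183,266),(110,110),(282,110),(282,255),(112,255)])/1.5+[194,183]
X=tri(A,a,B,b);print(X,X[:4].mean(0),X[4:].mean(0))
```

```text
[[0.5869 0.188  0.111 ]
 [0.5989 0.1885 0.1101]
 [0.6018 0.1392 0.1183]
 [0.589  0.138  0.1176]
 [0.5532 0.1982 0.0907]
 [0.6304 0.2023 0.0888]
 [0.638  0.1281 0.0909]
 [0.5565 0.1255 0.0951]] [0.5941 0.1634 0.1142] [0.5945 0.1635 0.0914]
```

Run:
```python
from h import *
q=down(np.radians(75.5))
robot.goto([.46,-.39,.46],q)
pos,rot=read_ee_pos(),read_ee_rot();d=get_image("wrist");print(read_clock())
M=np.eye(4);M[:3,:3]=R.from_quat(rot).as_matrix();M[:3,3]=pos
np.save("P2.npy",d["camera_matrix"]@np.linalg.inv(M@d["T_tool_cam"])[:3])
cv2.imwrite("pics/w3.png",d["frame"][:,:,::-1])
```

```text
23.1
```

View pics/w3.png

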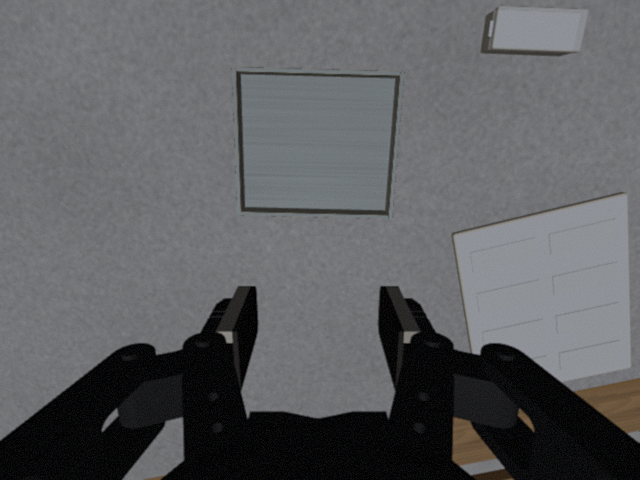

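The tray's rim corners are at (237,70), (400,74), (390,215) and (241,212). I'll intersect them with z = 0.03 and cross-check with the top view, then grasp and lift the cassette.

Run:
```python
from h import *
def plane(Pm,uv,z):
    H=np.c_[Pm[:,:2],Pm[:,2]*z+Pm[:,3]];return cv2.perspectiveTransform(np.array([uv],float),np.linalg.inv(H))[0]
S=P("scene")
for Pm,uv in((np.load("P2.npy"),[(236,69),(401,74),(391,215),(240,213)]),(P("top"),[(445,310),(462,241),(524,256),(512,326)]),(S,[(185,337),(232,400),(165,447),(121,377)])):
    x=plane(Pm,uv,.03);print(x.round(4).tolist(),x.mean(0),[np.linalg.norm(x[i]-x[i-1]).round(4) for i in range(4)],np.degrees(np.arctan2(*(x[1]-x[0])[::-1])))
q=down(np.radians(93.4));g=[.5940,.1633]
robot.goto([*g,.34],q);effector.command_gripper(.04,50)
robot.move_straight([*g,.269],velocity=.08);print("down",read_force(),read_ee_pos())
effector.command_gripper(.005,50);print("grip",read_width(),read_grasp_force(),read_force(),read_ee_pos())
robot.move_straight([*g,.285],velocity=.05);print("l1",read_width(),read_force())
robot.move_straight([*g,.42],velocity=.15);print("l2",read_width(),read_grasp_force(),read_force(),read_clock())
d=get_image("wrist")["frame"];s=get_image("scene")["frame"][100:340,200:480]
cv2.imwrite("pics/l.png",np.hstack([cv2.resize(d,(400,300)),cv2.resize(s,(350,300))])[:,:,::-1])
```

```text
[[0.4138, -0.2504], [0.5702, -0.2952], [0.5328, -0.4334], [0.3731, -0.3901]] [ 0.4725 -0.3423] [np.float64(0.1455), np.float64(0.1626), np.float64(0.1432), np.float64(0.1654)] -15.994584572333732
[[0.4064, -0.2456], [0.565, -0.2903], [0.5311, -0.4306], [0.3725, -0.3939]] [ 0.4688 -0.3401] [np.float64(0.1521), np.float64(0.1647), np.float64(0.1443), np.float64(0.1627)] -15.745241895359698
[[0.4192, -0.2568], [0.5749, -0.296], [0.5335, -0.4276], [0.3773, -0.3858]] [ 0.4762 -0.3416] [np.float64(0.1357), np.float64(0.1605), np.float64(0.1379), np.float64(0.1617)] -14.143107861721337
down [0.0324 0.8312 0.1177] [0.5944 0.1634 0.2697]
grip 0.012806648604796645 53.561087250709534 [-0.5609  0.3099  3.5444] [0.5942 0.1634 0.27  ]
l1 0.012619072578605863 [-0.3298  0.2754 -2.9049]
l2 0.012680353787348634 52.761865854263306 [-0.533   0.2233 -2.4761] 28.4583
```

View pics/l.png

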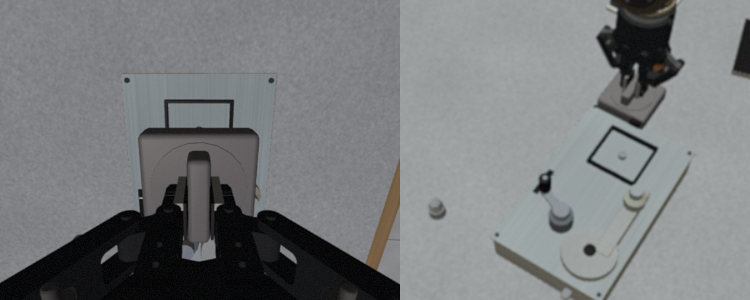

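The cassette is held level (2.5 N weight) and the nest is empty. Next I'll place it in the tray.

Run:
```python
from h import *
t=[.472,-.3418];q=down(np.radians(75))
robot.goto([*t,.40],q);robot.move_straight([*t,.25],velocity=.15);robot.move_straight([*t,.212],velocity=.06)
f0=read_force()[2];z=.212;print(read_ee_pos(),f0,read_width())
while z>.200:
    z-=.0008;robot.move_straight([*t,z],velocity=.02);f=read_force()[2]
    if f-f0>2.5:break
print("touch",z,read_ee_pos(),f,read_clock())
effector.command_gripper(.035,50);print(read_width(),read_force())
robot.move_straight([*t,.36],velocity=.15);robot.move_joints([0.5,*read_q()[1:]])
s=get_image("scene")["frame"][320:460,100:280];u=get_image("top")["frame"][225:335,430:540];v=get_image("scene")["frame"][180:350,270:440]
cv2.imwrite("pics/f.png",np.hstack([cv2.resize(s,(386,300)),cv2.resize(u,(300,300))])[:,:,::-1]);print(read_clock())
```

```text
[ 0.4721 -0.3419  0.212 ] -1.5669268290303018 0.012760648470709257
touch 0.20320000000000005 [ 0.4721 -0.3419  0.204 ] 3.9173825957477493 35.125
0.034887038418440895 [0.3026 0.1945 0.3126]
39.3083
```

View pics/f.png

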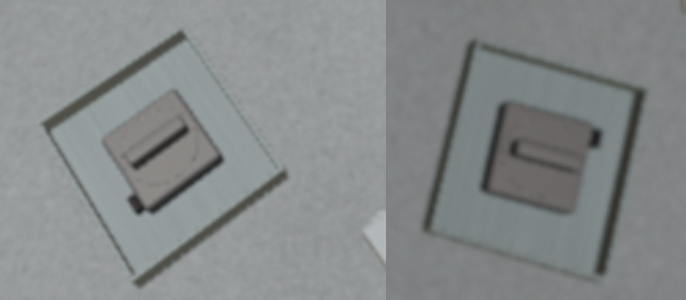

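The cassette lies flat in the middle of the tray with its ridge up, and the robot is clear of it.

```bash
python3 -c "
from plant import *
print(ticket.finish_job())"
```

```text
the job is handed in; nothing more can be done
None
```

The job is handed in at about 39 s: I wound the tape in, stopping within about 20° of the spring's pull dropping away, and set the cassette flat in the middle of the tray, ridge up; I did not re-check the other bench items at the end.

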